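# Bond the cocoa-lidded sandwich biscuit with the spring press

## Task

Pull the little spring press sideways out of its clip, stand it upright in the middle of the biscuit with the dark cocoa lid, and let go of it. Then push its red knob all the way down to the stop to bond the biscuit without bearing so hard that the biscuit cracks, and leave the press standing there as a weight with the knob sprung back up. Do not push the biscuits or anything else on the bench about.

Things in the scene. Friction and masses are not known exactly. Their poses are not given: they have to be found in the camera images.
- press_mid (a point): The spring press, a loose upright tool of about 0.27 kg (varies), 104.5 mm tall: white round foot 50 mm across and 12 mm high, steel barrel 36 mm across from 12 to 74 mm above the underside, then a thin stem and the red knob, both narrower than the barrel. This point lies on the axis, 50 mm above the underside of the foot; z is the axis, up.
- press_foot (a point): Centre of the underside of the press's foot; z is the axis of the press, up. At the start the press stands in the clip: the jaws hold the barrel 17 to 35 mm above this point and keep the foot from being lifted straight up; the barrel is bare from 36 to 74 mm.
- knob_top (a point): Middle of the top of the red knob (29 mm across, 12.5 mm high, domed), 104.5 mm above the underside of the foot while the knob is up. It moves with the knob.
- knob (a joint): How far the knob is pressed: 0 up, 0.016 m at its stop. A spring pushes it back up, with 4 N at the top growing to 9 N at the stop. Right at the stop it becomes rigid and the force shoots up.
- clip: Fixed clip stand: dark base plate 100 x 90 x 8 mm, blue post and two aluminium spring jaws, nothing over 44 mm high. Origin: on the held press's axis, at table height; the press stands on the plate, 8 mm up. Jaws open to the stand's -x, post at +x. Pulled along -x the press resists with about 5 to 15 N, then snaps free within 20 mm; after 60 mm it is clear to lift.
- board: Fixed wooden board 260 x 260 x 14 mm that carries the four biscuits; origin under its middle, at table height.
- cocoa: The biscuit to bond, the only one with a dark brown lid; round, 70 mm across, loose on the board. Origin: centre of its underside, 14 mm above the table. Its top lies 20 to 32 mm above its underside. Under more than about 8 N (press included) its soft filling gives, letting lid and press sink by 0 to 9 mm before it is firm; how much cannot be seen. It cracks if pushed down on with more than 35 N.
- pale1: A finished sandwich biscuit with a pale lid, 70 mm across, 22 mm thick, loose on the board; origin at the centre of its underside. Leave alone.
- pale2: A finished sandwich biscuit with a pale lid, 70 mm across, 22 mm thick, loose on the board; origin at the centre of its underside. Leave alone.
- pale3: A finished sandwich biscuit with a pale lid, 70 mm across, 22 mm thick, loose on the board; origin at the centre of its underside. Leave alone.
- cutter: Loose steel cutter ring, 72 mm across, 30 mm high, origin centre of its underside. Leave alone.
- scraper: Loose bench scraper, blade 75 x 120 mm with a dark wooden handle, 22 mm high.. Leave alone.
- jar: Loose brown jar with brass lid, 76 mm across, 110 mm high. Leave alone.
- bowl: Loose white bowl, 140 mm across, 60 mm high. Leave alone.
- spatula: Loose spatula lying on the bench. Leave alone.

How it is judged:
On the way, in this order (a step that is already met when the one before it is completed fails the run):
1. the press is pulled out of the clip (horizontal distance between press_foot and clip above 0.05 m), for 0.1 s.
2. the press stands upright on the cocoa-lidded biscuit, let go, knob up (horizontal distance between press_foot and cocoa below 0.01 m and angle between press_foot's own z axis and vertical below 0.1 rad and contact force between press and cocoa above 0.5 N and contact force between the fingers and press below 0.1 N and value of joint knob below 0.003 m), for 0.2 s.
3. the knob is pushed down to its stop while the press stands on that biscuit (horizontal distance between press_foot and cocoa below 0.01 m and angle between press_foot's own z axis and vertical below 0.1 rad and contact force between press and cocoa above 0.5 N and value of joint knob above 0.0145 m), for 0.1 s.
At the end, for the whole second after the job is handed in: The press stands at rest on the cocoa-lidded biscuit, upright within 0.1 rad, its axis within 10 mm of the biscuit's centre (the whole foot on the lid), knob up within 3 mm, nothing holding it, and that biscuit within 30 mm of where it lay (all of step 2 and linear speed of press below 0.01 m/s and distance of cocoa from where it was at the start of the episode below 0.03 m); the robot touches nothing.
It fails at once if the cocoa-lidded biscuit is pushed down on with more than 35 N (cracks) (contact force between press and cocoa above 35 N).
It fails at once if another biscuit or bench item is shifted more than 25 mm (distance of any of pale1, pale2, pale3, cutter, scraper, jar, bowl, spatula from where it was at the start of the episode above 0.025 m).
It also fails if it takes over 54 s, if anything falls off the work surface, if the arm or the gripper's body presses on something with over 40 N, if the wrist force passes 120 N, or if a joint passes its speed limit or range.

## Robot

A 6-joint arm with a two-finger parallel gripper is mounted at the origin on the work surface. World frame = base frame: x ahead of the robot, y to its left, z up, the work surface at z = 0. Lengths are in m, angles in rad, forces in N, time in s.
With the tool pointing down it reaches from about 0.375 to 0.825 m from the base axis. Payload 5.5 kg.
Tool frame: the origin (TCP) lies between the finger pads; the fingertips stand 25 mm ahead of it and the grasp point (between the pads) lies 6 mm ahead of it; z points along the fingers, y is the line along which they close (so a half turn about z gives the same grasp; the last joint's range is limited). The gripper opens to 85 mm and grips with 20 to 120 N. Pads are 22 mm wide; open, the fingers measure 114 mm over their backs; the gripper's body (76 mm by 85 mm) begins 54 mm behind the grasp point. The pads swing forward as they close: fully open they stand 13 mm farther back than shut.
Start: joints at [-1.228, 0.314, -0.047, 1.21, 0, 1.571], TCP at [0.202, -0.565, 0.256] pointing down, gripper open.
Joint ranges: [-2.67, 2.67], [-0.69, 1.73], [-1.03, 1.25], [-2.08, 2.16], [-1.42, 1.45], [-3.14, 3.14]. Speed limits (rad/s): [2.39, 2.39, 3.01, 3.14, 3.14, 3.14].

## Interface

Orientations are given as a unit quaternion [x, y, z, w].
In Python, from cell import telemetry, eyes, job gives the robot as it stands. The module is installed in compiled form; this text tells all that it offers.
- The arm moves only by the tool move_arm, never from a script. Its argument "deltas" is a list of rows, each an object of numbers: "tx", "ty", "tz": the shift along the tool's x, y, z in cm; "spin": the turn about the tool's z in degrees; "grip": the closure, from -1 (fully open) to 1 (shut), so that 0 is half open. A call has 1 to 12 rows; each row is the pose to reach, as a shift and turn from the pose commanded when the call began, along the tool's axes at that moment; what a row does not reach only later rows make up. A row lasts 1/8 s, in which the tool goes at most 62.5 mm and 10.7 degrees, less where a joint would pass 70% of its speed; a pose out of reach is approached as far as the arm can. A call with a gripper value outside its range is refused whole. The fingers move at their own pace and stop on an object; "newtons" is the grip in N (left out, the last holds). Time passes only in rows, so rows that repeat a pose let the fingers close. It gives the time, the measured TCP pose, the force, the opening and the grip force at its end, in the units of the state.
- telemetry.get_obs(): the state, without advancing time (a new reading comes with each control period).
- eyes.grab_frame(name): name is "scene" or "top"; returns a dict with "image" (420x560x3 uint8, red, green, blue), "fx", "fy", "cx", "cy" (pixels), "R" (3x3) and "t" (3): a world point X has camera coordinates R X + t. Camera axes: x right, y down, z forward; pixel columns grow to the right and rows downward; lengths in m; the calibration is good to about 2 mm. A picture is of the moment at which its call begins. There is no depth.
- job.close_job(): hands the job in; it is judged then, once.
The state is a dict: "t": time; "joint_pos": joint angles; "joint_velocities": joint speeds; "joint_torque": joint torques, N m; "tool_pos": TCP position; "tool_rot": TCP orientation; "wrist_force": force on the tool from outside, world axes, zero at the start; "moment": the same for the moment, N m; "gripper_width": finger opening in m; "gripper_force": force on a finger pad.
Only numpy, scipy, OpenCV 4.12 (cv2) and the standard library are available. Lean on these libraries where they do the work, as an engineer would, in place of code of your own. Each camera call takes 0.05 s, during which the arm holds its last target. There are 200 camera calls.

## Working session

There is one attempt and no reset: what is moved stays moved. The work goes in short steps, Python scripts to look and compute and a tool call to move; the robot and the scene stay as the last step left them, time stands still between calls to the robot, and variables do not carry over. Pictures are saved under pics/ and viewed, at most 10 in all, crops included, and the job is handed in when it is done.

Besides the shell and the picture viewer there is one more tool, called as name(argument=value, ...) on one line, values as JSON. move_arm: Moves the arm, as the interface text tells. Its arguments: {"type":"object","properties":{"deltas":{"type":"array","items":{"type":"object","properties":{"tx":{"type":"number"},"ty":{"type":"number"},"tz":{"type":"number"},"spin":{"type":"number"},"grip":{"type":"number"}}}},"newtons":{"type":"number"}},"required":["deltas"]}

```bash
mkdir -p pics; python3 - <<'E'
from cell import telemetry, eyes
import cv2,numpy as np,pickle
o=telemetry.get_obs();print(o)
d={n:eyes.grab_frame(n) for n in("scene","top")}
pickle.dump(d,open('f0.pkl','wb'))
for n in d:
  cv2.imwrite(f'pics/{n}0.png',d[n]['image'][:,:,::-1]);f=d[n];print(n,f['fx'],f['cx'],f['cy'],-f['R'].T@f['t'],f['R'])
E
```

```text
{'t': 0.0, 'joint_pos': array([-1.22798666e+00,  3.14242414e-01, -4.80742266e-02,  1.21020276e+00,
        5.09936393e-07,  1.57079703e+00]), 'joint_velocities': array([-0.00067058,  0.00012007, -0.00113485,  0.00013792, -0.00064968,
        0.00102911]), 'joint_torque': array([ 1.43541434e-03, -5.39587605e+01,  3.39751303e+01,  1.89733022e-02,
        9.80083428e-05, -2.03790034e-05]), 'tool_pos': array([ 0.20150075, -0.56458355,  0.25542683]), 'tool_rot': array([ 9.85345816e-01,  1.70566352e-01, -1.46698571e-04, -8.48955155e-04]), 'wrist_force': array([ 0.26060969, -0.54296643, -0.69673541]), 'moment': array([-0.0029787 , -0.02554994, -0.0012506 ]), 'gripper_force': 0.0, 'gripper_width': 0.0853574933468486}
scene 537.3473552233942 276.95785712614827 214.1001700567473 [ 1.32766499 -0.43206013  1.26992988] [[ 0.45759563  0.88913262  0.00703012]
 [ 0.71582866 -0.36369098 -0.59608573]
 [-0.52744248  0.27779859 -0.80289001]]
top 423.7809813104346 284.61153604425135 206.76920133895817 [ 0.36305098 -0.01711507  1.38412837] [[-0.0142646  -0.99986744 -0.0078495 ]
 [-0.9855472   0.0153847  -0.168701  ]
 [ 0.1687994   0.0053296  -0.98563602]]
```

View pics/scene0.png

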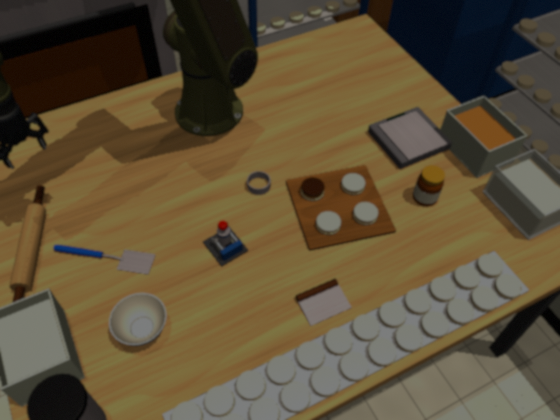

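View pics/top0.png

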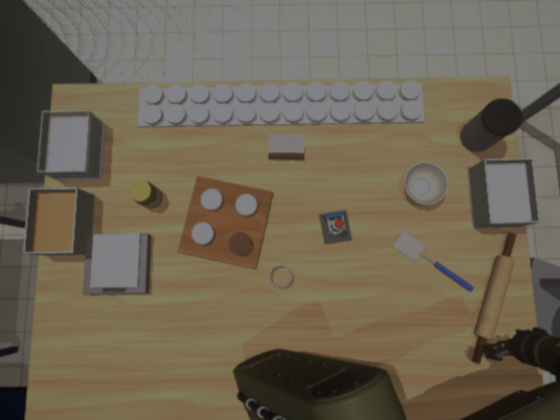

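The scene view shows the press with its red knob at (223,226) and the cocoa biscuit at (313,187). In the top view they are at about (340,224) and (240,243). Next I'll measure by masks and look at an enlarged crop.

```bash
cat > h.py <<'E'
import numpy as np,cv2
def ray(f,u,v):
    d=f['R'].T@np.array([(u-f['cx'])/f['fx'],(v-f['cy'])/f['fy'],1]);return -f['R'].T@f['t'],d
def plane(f,u,v,z):
    c,d=ray(f,u,v);return c+d*(z-c[2])/d[2]
def tri(f,p,g,q):
    a,d=ray(f,*p);b,e=ray(g,*q);s=np.linalg.lstsq(np.c_[d,-e],b-a,rcond=None)[0]
    P,Q=a+s[0]*d,b+s[1]*e;return (P+Q)/2,np.linalg.norm(P-Q)
def proj(f,X):
    c=f['R']@X+f['t'];return c[0]/c[2]*f['fx']+f['cx'],c[1]/c[2]*f['fy']+f['cy']
def blob(f,lo,hi,box):
    x0,y0,x1,y1=box;h=cv2.cvtColor(f['image'][y0:y1,x0:x1],cv2.COLOR_RGB2HSV)
    m=cv2.inRange(h,lo,hi)
    if lo[0]==0 and lo[1]>=150: m|=cv2.inRange(h,(170,lo[1],lo[2]),(180,255,255))
    n,l,s,c=cv2.connectedComponentsWithStats(m);k=1+np.argmax(s[1:,4]);return c[k]+[x0,y0],s[k]
E
python3 - <<'E'
import pickle;from h import *
d=pickle.load(open('f0.pkl','rb'));S,T=d['scene'],d['top']
a,sa=blob(S,(0,150,70),(6,255,255),(200,205,250,265));b,sb=blob(T,(0,150,70),(6,255,255),(315,205,360,245))
print('knob',a,sa,b,sb,tri(S,a,T,b))
bx=((290,165,330,205),(222,226,262,262))
for f,B in((S,bx[0]),(T,bx[1])):
  g=cv2.cvtColor(f['image'],cv2.COLOR_RGB2HSV);x0,y0,x1,y1=B
  print(g[(y0+y1)//2,x0:x1:3].tolist())
a,sa=blob(S,(100,120,40),(125,255,255),(200,205,255,265));b,sb=blob(T,(100,120,40),(125,255,255),(315,205,360,245))
print('blue',a,sa,b,sb,tri(S,a,T,b))
im=[cv2.resize(f['image'][y0:y1,x0:x1],(400,400),interpolation=2) for f,x0,y0,x1,y1 in((S,198,212,254,268),(T,308,198,364,254),(S,285,160,341,216),(T,212,214,268,270))]
o=np.vstack([np.hstack(im[:2]),np.hstack(im[2:])]);o=cv2.resize(np.clip(o*1.6,0,255).astype('u1'),(600,600));cv2.imwrite('pics/c.png',o[:,:,::-1])
E
```

```text
knob [222.51666667 225.2       ] [19 16  9  9 60] [338.82222222 222.66666667] [21 14  7  8 45] (array([ 0.53025417, -0.17456558,  0.10579981]), np.float64(0.000847364064649399))
[[15, 199, 95], [14, 195, 93], [14, 193, 91], [14, 196, 86], [11, 232, 44], [11, 228, 38], [9, 221, 38], [10, 228, 38], [9, 216, 39], [11, 229, 39], [9, 229, 39], [13, 215, 51], [14, 193, 90], [14, 194, 92]]
[[13, 141, 107], [13, 139, 108], [13, 134, 95], [11, 106, 82], [11, 112, 82], [12, 112, 80], [11, 106, 82], [11, 110, 79], [11, 113, 79], [12, 108, 78], [14, 141, 76], [14, 139, 112], [13, 140, 113], [16, 121, 93]]
blue [230.48591549 247.74647887] [ 20  36  22  15 142] [339.25 213.75] [23  8  3  2  4] (array([ 0.56821758, -0.17849841,  0.05072588]), np.float64(0.010459612769130445))
```

View pics/c.png

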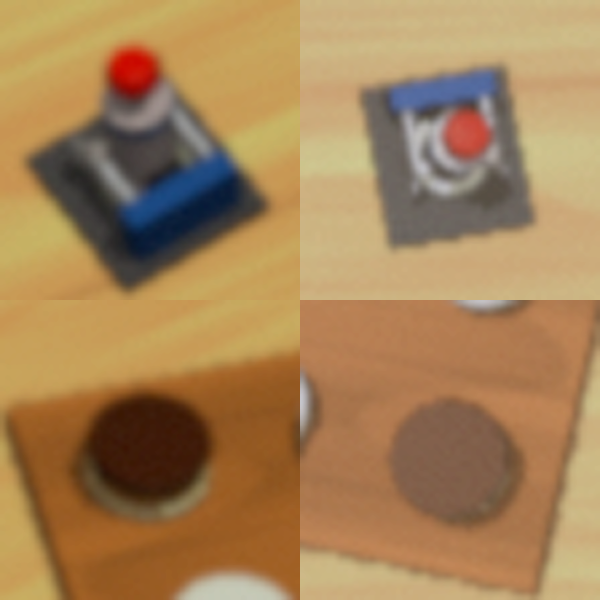

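```bash
python3 - <<'E'
import pickle;from h import *
d=pickle.load(open('f0.pkl','rb'));S,T=d['scene'],d['top']
def lid(f,lo,hi,B):
  x0,y0,x1,y1=B;m=cv2.inRange(cv2.cvtColor(f['image'][y0:y1,x0:x1],cv2.COLOR_RGB2HSV),lo,hi)
  m=cv2.morphologyEx(m,cv2.MORPH_OPEN,np.ones((3,3)));c=max(cv2.findContours(m,0,1)[0],key=cv2.contourArea)
  e=cv2.fitEllipse(cv2.convexHull(c));return np.array(e[0])+[x0,y0],e[1]
a,s1=lid(S,(0,200,20),(13,255,66),(290,165,330,205));b,s2=lid(T,(0,80,60),(14,122,92),(222,226,262,262))
print('cocoa',a,s1,b,s2,tri(S,a,T,b))
for z in(.034,.04,.046):print(z,plane(S,*a,z)[:2],plane(T,*b,z)[:2])
k=plane(T,338.8,222.7,.106);print('knob',k,plane(S,222.5,225.2,.106))
P=[plane(T,308+u/5.357,198+v/5.357,.008)[:2] for u,v in((62,90),(203,68),(235,222),(92,247))]
print(np.round(P,4),np.mean(P,0));x=P[0]+P[1]-P[2]-P[3];print('clip yaw',np.degrees(np.arctan2(x[1],x[0])))
Q=[plane(S,198+u/5.357,212+v/5.357,.008)[:2] for u,v in((27,160),(126,290),(268,208))];print(np.round(Q,4))
E
```

```text
cocoa [312.26580429 186.30039406] (17.544639587402344, 21.890493392944336) [239.5794487  243.41870689] (21.136791229248047, 21.32834243774414) (array([0.47705434, 0.1339033 , 0.0414757 ]), np.float64(0.00145874519373362))
0.034 [0.4716511  0.13663753] [0.47799377 0.13541893]
0.04 [0.47580674 0.1338767 ] [0.47748297 0.13474107]
0.046 [0.47996238 0.13111588] [0.47697216 0.1340632 ]
knob [ 0.53028766 -0.17407696  0.106     ] [ 0.53018907 -0.17503308  0.106     ]
[[ 0.5702 -0.124 ]
 [ 0.5825 -0.2108]
 [ 0.4877 -0.2265]
 [ 0.4738 -0.1395]] [ 0.52855134 -0.17521082]
clip yaw 9.257364353048292
[[ 0.491  -0.2254]
 [ 0.5873 -0.2111]
 [ 0.5754 -0.1254]]
```

move_arm(deltas=[{"tx": 5,"ty": -3,"grip": -1},{"tx": 10,"ty": -6,"spin": 2,"grip": -1},{"tx": 15,"ty": -9,"spin": 4,"grip": -1},{"tx": 20,"ty": -12,"spin": 6,"grip": -1},{"tx": 25,"ty": -15,"spin": 8,"grip": -1},{"tx": 30,"ty": -18,"spin": 10,"grip": -1},{"tx": 35,"ty": -21,"spin": 10,"grip": -1},{"tx": 40,"ty": -23.5,"spin": 10,"grip": -1},{"tx": 44,"ty": -25.7,"spin": 10,"grip": -1},{"tx": 44,"ty": -25.7,"spin": 10,"grip": -1},{"tx": 44,"ty": -25.7,"spin": 10,"grip": -1}])

```text
schema error: expected keys tx, ty, tz, spin, grip
```

All keys are required in each row.

move_arm(deltas=[{"tx": 5,"ty": -3,"tz": 0,"spin": 0,"grip": -1},{"tx": 10,"ty": -6,"tz": 0,"spin": 2,"grip": -1},{"tx": 15,"ty": -9,"tz": 0,"spin": 4,"grip": -1},{"tx": 20,"ty": -12,"tz": 0,"spin": 6,"grip": -1},{"tx": 25,"ty": -15,"tz": 0,"spin": 8,"grip": -1},{"tx": 30,"ty": -18,"tz": 0,"spin": 10,"grip": -1},{"tx": 35,"ty": -21,"tz": 0,"spin": 10,"grip": -1},{"tx": 40,"ty": -23.5,"tz": 0,"spin": 10,"grip": -1},{"tx": 44,"ty": -25.7,"tz": 0,"spin": 10,"grip": -1},{"tx": 44,"ty": -25.7,"tz": 0,"spin": 10,"grip": -1},{"tx": 44,"ty": -25.7,"tz": 0,"spin": 10,"grip": -1}])

```text
t: 1.48
tool_pos: [0.5291, -0.1752, 0.2559]
tool_rot: [0.996, 0.084, -0.001, 0.0]
wrist_force: [0.2, -0.3, 0.7]
gripper_width: 0.0851
gripper_force: 0.0
```

move_arm(deltas=[{"tx": 0.1,"ty": -0.1,"tz": 5,"spin": 0,"grip": -1},{"tx": 0.1,"ty": -0.1,"tz": 10,"spin": 0,"grip": -1},{"tx": 0.1,"ty": -0.1,"tz": 13,"spin": 0,"grip": -1},{"tx": 0.1,"ty": -0.1,"tz": 15,"spin": 0,"grip": -1},{"tx": 0.1,"ty": -0.1,"tz": 17,"spin": 0,"grip": -1},{"tx": 0.1,"ty": -0.1,"tz": 18.1,"spin": 0,"grip": -1},{"tx": 0.1,"ty": -0.1,"tz": 18.1,"spin": 0,"grip": -1},{"tx": 0.1,"ty": -0.1,"tz": 18.1,"spin": 0,"grip": -1}])

```text
t: 2.48
tool_pos: [0.5309, -0.1745, 0.0761]
tool_rot: [0.996, 0.084, 0.001, 0.0]
wrist_force: [0.3, 0.3, 0.4]
gripper_width: 0.0855
gripper_force: 0.0
```

```bash
python3 - <<'E'
from cell import telemetry, eyes
import cv2,numpy as np
f=eyes.grab_frame('scene');g=eyes.grab_frame('top')
o=np.hstack([cv2.resize(f['image'][185:285,170:270],(400,400)),cv2.resize(g['image'][170:270,290:390],(400,400))])
cv2.imwrite('pics/g1.png',np.clip(o[:,:,::-1]*1.5,0,255));x=telemetry.get_obs();print(x['tool_pos'],x['wrist_force'],x['joint_pos'])
E
```

```text
[ 0.53111445 -0.17434125  0.07622671] [ 0.03356645  0.56690385 -0.36004933] [-3.17162711e-01  3.73355234e-01 -4.01313776e-01  7.94586210e-01
 -1.98667885e-05  2.65637663e+00][ WARN:0@1.169] global loadsave.cpp:1063 imwrite_ Unsupported depth image for selected encoder is fallbacked to CV_8U.
```

View pics/g1.png

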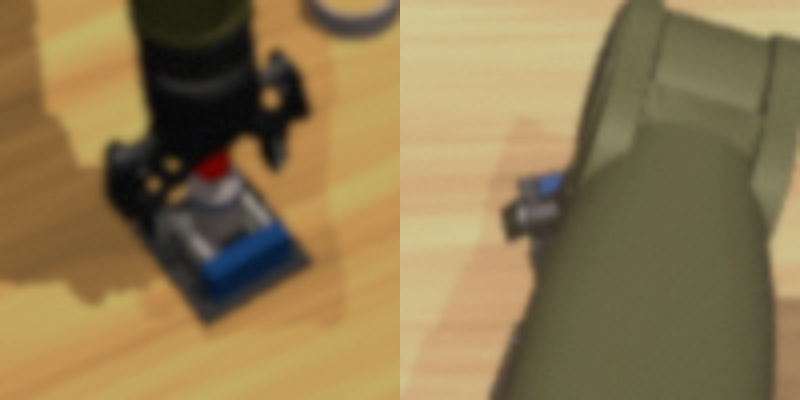

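The crop shows the fingers straddling the barrel, with the knob at crop (210,165) free under the gripper body. Now I'll close.

move_arm(newtons=90, deltas=[{"tx": 0,"ty": 0,"tz": 0,"spin": 0,"grip": 0},{"tx": 0,"ty": 0,"tz": 0,"spin": 0,"grip": 0.6},{"tx": 0,"ty": 0,"tz": 0,"spin": 0,"grip": 1},{"tx": 0,"ty": 0,"tz": 0,"spin": 0,"grip": 1},{"tx": 0,"ty": 0,"tz": 0,"spin": 0,"grip": 1},{"tx": 0,"ty": 0,"tz": 0,"spin": 0,"grip": 1},{"tx": 0,"ty": 0,"tz": 0,"spin": 0,"grip": 1},{"tx": 0,"ty": 0,"tz": 0,"spin": 0,"grip": 1}])

```text
t: 3.58
tool_pos: [0.5307, -0.1736, 0.0758]
tool_rot: [0.996, 0.084, 0.0, -0.0]
wrist_force: [-1.5, 1.2, 5.4]
gripper_width: 0.0342
gripper_force: 89.3
```

move_arm(deltas=[{"tx": -0.5,"ty": 0,"tz": 0,"spin": 0,"grip": 1},{"tx": -1,"ty": 0,"tz": 0,"spin": 0,"grip": 1},{"tx": -1.5,"ty": 0,"tz": 0,"spin": 0,"grip": 1},{"tx": -2,"ty": 0,"tz": 0,"spin": 0,"grip": 1},{"tx": -2.5,"ty": 0,"tz": 0,"spin": 0,"grip": 1},{"tx": -3.2,"ty": 0,"tz": 0,"spin": 0,"grip": 1},{"tx": -4.2,"ty": 0,"tz": 0,"spin": 0,"grip": 1},{"tx": -5.5,"ty": 0,"tz": 0,"spin": 0,"grip": 1},{"tx": -7,"ty": 0,"tz": 0,"spin": 0,"grip": 1},{"tx": -8,"ty": 0,"tz": 0,"spin": 0,"grip": 1},{"tx": -8,"ty": 0,"tz": 0,"spin": 0,"grip": 1},{"tx": -8,"ty": 0,"tz": 0,"spin": 0,"grip": 1}])

```text
t: 5.08
tool_pos: [0.4507, -0.1872, 0.0746]
tool_rot: [0.996, 0.084, -0.001, -0.0]
wrist_force: [-0.2, -0.7, -2.8]
gripper_width: 0.034
gripper_force: 90.0
```

move_arm(deltas=[{"tx": 0,"ty": 0,"tz": -3,"spin": 0,"grip": 1},{"tx": 0,"ty": 0,"tz": -6,"spin": 0,"grip": 1},{"tx": 0,"ty": 0,"tz": -9,"spin": 0,"grip": 1},{"tx": 2,"ty": -4,"tz": -9,"spin": 0,"grip": 1},{"tx": 4,"ty": -9,"tz": -9,"spin": 0,"grip": 1},{"tx": 5,"ty": -14,"tz": -9,"spin": 0,"grip": 1},{"tx": 6,"ty": -19,"tz": -9,"spin": 0,"grip": 1},{"tx": 7,"ty": -24,"tz": -9,"spin": 0,"grip": 1},{"tx": 7.5,"ty": -28,"tz": -9,"spin": 0,"grip": 1},{"tx": 7.9,"ty": -31.2,"tz": -9,"spin": 0,"grip": 1},{"tx": 7.9,"ty": -31.2,"tz": -9,"spin": 0,"grip": 1},{"tx": 7.9,"ty": -31.2,"tz": -9,"spin": 0,"grip": 1}])

```text
t: 6.58
tool_pos: [0.4827, 0.1061, 0.1651]
tool_rot: [0.995, 0.102, -0.002, -0.011]
wrist_force: [-0.7, -0.5, -2.8]
gripper_width: 0.0343
gripper_force: 90.6
```

```bash
python3 - <<'E'
from cell import telemetry, eyes
import cv2,numpy as np,pickle;from h import *
f=eyes.grab_frame('scene');pickle.dump(f,open('f2.pkl','wb'))
x=telemetry.get_obs();p=x['tool_pos'];print(p,x['wrist_force'],x['tool_rot'])
ft=p+[0,0,-.068]; print(proj(f,ft),proj(f,ft+[0,0,.012]),proj(f,ft+[0,0,.098]))
im=f['image'].copy()
o=cv2.resize(im[120:220,250:370],(720,600),interpolation=2)
o=np.clip(o*1.6,0,255).astype('u1')
for h in(0,.012,.074,.1):
  u,v=proj(f,ft+[0,0,h]);cv2.circle(o,(int((u-250)*6+3),int((v-120)*6+3)),2,(0,255,0),-1)
cv2.imwrite('pics/p2.png',o[:,:,::-1])
E
```

```text
[0.48265975 0.10596977 0.16513045] [ 0.01625742 -0.08827226 -3.19804035] [ 0.99478629  0.10135421 -0.00162292 -0.01117695]
(np.float64(306.14172791352917), np.float64(178.62167929968342)) (np.float64(306.35553056006626), np.float64(175.8809626957101)) (np.float64(307.9704674748731), np.float64(155.17923384216414))
```

View pics/p2.png

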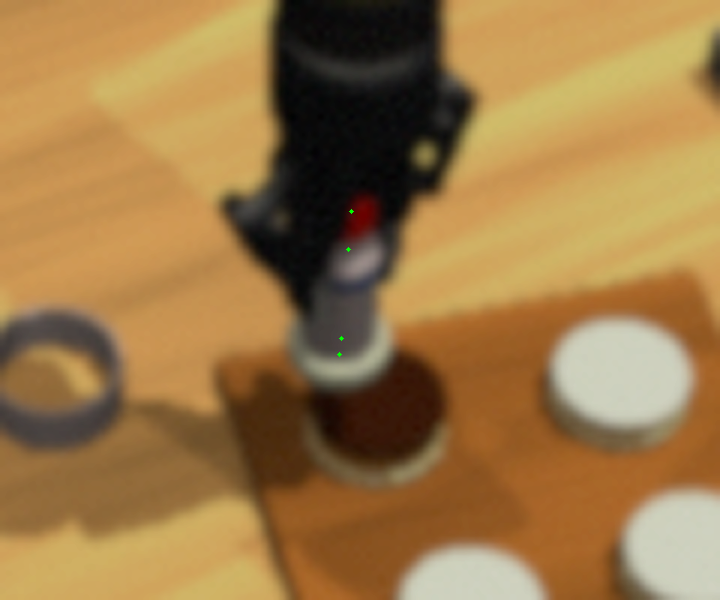

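The picture shows the foot at crop (342,350), about 30 mm short of the cocoa lid at (385,410). The wrist joint has hit its range limit, so I'll spin it back.

move_arm(deltas=[{"tx": 0,"ty": 0,"tz": 0,"spin": -8,"grip": 1},{"tx": 0,"ty": 0,"tz": 0,"spin": -16,"grip": 1},{"tx": 0,"ty": 0,"tz": 0,"spin": -24,"grip": 1},{"tx": 0,"ty": 0,"tz": 0,"spin": -30,"grip": 1},{"tx": 0,"ty": 0,"tz": 0,"spin": -30,"grip": 1},{"tx": 0,"ty": 0,"tz": 0,"spin": -30,"grip": 1}])

```text
t: 7.38
tool_pos: [0.4827, 0.1065, 0.1653]
tool_rot: [0.935, 0.355, 0.002, -0.011]
wrist_force: [-0.1, 0.2, -2.7]
gripper_width: 0.0341
gripper_force: 90.5
```

```bash
python3 - <<'E'
from cell import telemetry, eyes
import cv2,numpy as np,pickle;from h import *
from scipy.spatial.transform import Rotation as Ro
f=eyes.grab_frame('scene')
x=telemetry.get_obs();p=x['tool_pos'];R=Ro.from_quat(x['tool_rot']).as_matrix();print(p,R.round(3),x['joint_pos'][5])
o=np.clip(cv2.resize(f['image'][120:220,250:370],(720,600),interpolation=2)*1.6,0,255).astype('u1')
for h in(-.068,-.056,.006,.032):
  u,v=proj(f,p-R[:,2]*h);print(h,(u-250)*6+3,(v-120)*6+3);cv2.circle(o,(int((u-250)*6+3),int((v-120)*6+3)),2,(0,255,0),-1)
print(blob(f,(0,150,50),(6,255,255),(280,140,345,175)))
cv2.imwrite('pics/p3.png',o[:,:,::-1])
E
```

```text
[0.48273986 0.10667312 0.16531494] [[ 0.748  0.664 -0.005]
 [ 0.664 -0.747  0.023]
 [ 0.011 -0.02  -1.   ]] 2.618395267077356
-0.068 343.7021549087 352.45041397128495
-0.056 344.5719996712894 336.2870211803568
0.006 349.2489127920396 249.38095808617163
0.032 351.3063962097958 211.148949258505Traceback (most recent call last):
  File "<stdin>", line 9, in <module>
  File "h.py", line 15, in blob
    n,l,s,c=cv2.connectedComponentsWithStats(m);k=1+np.argmax(s[1:,4]);return c[k]+[x0,y0],s[k]
                                                    ~~~~~~~~~^^^^^^^^^
    return _wrapfunc(a, 'argmax', axis=axis, out=out, **kwds)
    return bound(*args, **kwds)
ValueError: attempt to get argmax of an empty sequence
```

move_arm(deltas=[{"tx": 0.6,"ty": -1.1,"tz": 0,"spin": 0,"grip": 1},{"tx": 1.25,"ty": -2.2,"tz": 0,"spin": 0,"grip": 1},{"tx": 1.25,"ty": -2.2,"tz": 1.5,"spin": 0,"grip": 1},{"tx": 1.25,"ty": -2.2,"tz": 3,"spin": 0,"grip": 1},{"tx": 1.25,"ty": -2.2,"tz": 3.8,"spin": 0,"grip": 1},{"tx": 1.25,"ty": -2.2,"tz": 3.8,"spin": 0,"grip": 1},{"tx": 1.25,"ty": -2.2,"tz": 3.8,"spin": 0,"grip": 1}])

```text
t: 8.3
tool_pos: [0.4774, 0.1326, 0.128]
tool_rot: [0.934, 0.356, 0.002, -0.011]
wrist_force: [-0.5, 0.0, -3.2]
gripper_width: 0.0336
gripper_force: 90.5
```

```bash
cat > look.py <<'E'
from cell import telemetry, eyes
import sys,cv2,numpy as np,pickle;from h import *
from scipy.spatial.transform import Rotation as Ro
f=eyes.grab_frame('scene');x=telemetry.get_obs();p=x['tool_pos'];R=Ro.from_quat(x['tool_rot']).as_matrix()
print(p,x['wrist_force'],R.round(3).tolist())
o=np.clip(cv2.resize(f['image'][120:220,250:370],(720,600),interpolation=2)*1.6,0,255).astype('u1')
def mark(X,c):
  u,v=proj(f,X);u,v=(u-250)*6+3,(v-120)*6+3;print(round(u),round(v));cv2.circle(o,(int(u),int(v)),2,c,-1)
for h in(-.068,-.056,.006,.036): mark(p-R[:,2]*h,(0,255,0))
mark(np.array([.477,.134,.0415]),(255,0,255))
cv2.imwrite(sys.argv[1],o[:,:,::-1])
E
python3 look.py pics/p3.png
```

```text
[0.47763518 0.13264853 0.12824695] [ 0.24076476  0.50334624 -1.94850669] [[0.746, 0.666, -0.004], [0.665, -0.746, 0.023], [0.012, -0.02, -1.0]]
381 376
382 361
388 277
391 234
378 400
```

View pics/p3.png

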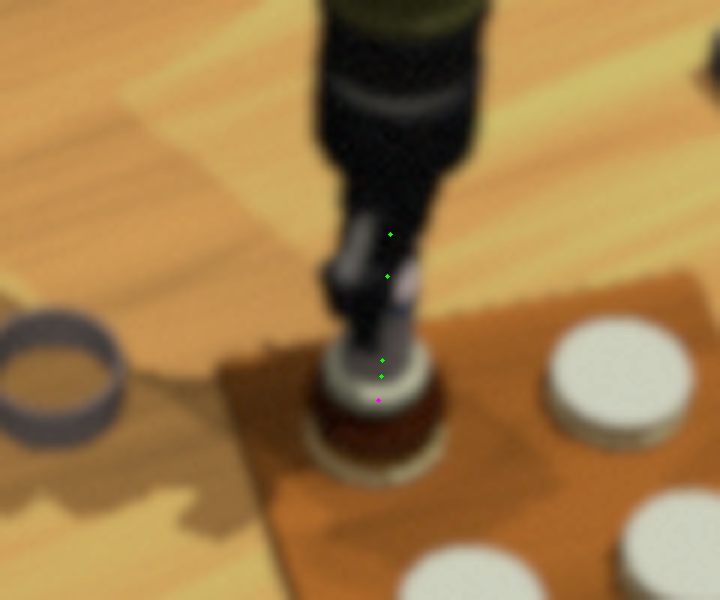

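The foot is centred over the lid: foot at x≈378, lid at x≈378 against a mark at (378,400). I'll descend gently.

move_arm(deltas=[{"tx": 0,"ty": 0,"tz": 0.5,"spin": 0,"grip": 1},{"tx": 0,"ty": 0,"tz": 1.0,"spin": 0,"grip": 1},{"tx": 0,"ty": 0,"tz": 1.3,"spin": 0,"grip": 1},{"tx": 0,"ty": 0,"tz": 1.45,"spin": 0,"grip": 1},{"tx": 0,"ty": 0,"tz": 1.45,"spin": 0,"grip": 1}])

```text
t: 8.98
tool_pos: [0.4771, 0.133, 0.1133]
tool_rot: [0.934, 0.356, 0.002, -0.012]
wrist_force: [-0.3, -0.1, -2.2]
gripper_width: 0.034
gripper_force: 90.5
```

move_arm(deltas=[{"tx": 0,"ty": 0,"tz": 0.1,"spin": 0,"grip": 1},{"tx": 0,"ty": 0,"tz": 0.15,"spin": 0,"grip": 1},{"tx": 0,"ty": 0,"tz": 0.15,"spin": 0,"grip": 1}])

```text
t: 9.35
tool_pos: [0.4775, 0.1331, 0.1125]
tool_rot: [0.934, 0.356, 0.002, -0.011]
wrist_force: [-1.5, -0.8, 5.3]
gripper_width: 0.0338
gripper_force: 90.9
```

move_arm(deltas=[{"tx": 0,"ty": 0,"tz": 0.1,"spin": 0,"grip": 1},{"tx": 0,"ty": 0,"tz": 0.1,"spin": 0,"grip": 1}])

```text
t: 9.6
tool_pos: [0.4775, 0.1331, 0.1114]
tool_rot: [0.934, 0.356, 0.002, -0.011]
wrist_force: [-1.2, -1.6, 5.0]
gripper_width: 0.034
gripper_force: 90.9
```

move_arm(newtons=20, deltas=[{"tx": 0,"ty": 0,"tz": 0,"spin": 0,"grip": 1},{"tx": 0,"ty": 0,"tz": 0,"spin": 0,"grip": 0},{"tx": 0,"ty": 0,"tz": 0,"spin": 0,"grip": -0.5},{"tx": 0,"ty": 0,"tz": 0,"spin": 0,"grip": -1},{"tx": 0,"ty": 0,"tz": 0,"spin": 0,"grip": -1},{"tx": 0,"ty": 0,"tz": 0,"spin": 0,"grip": -1},{"tx": 0,"ty": 0,"tz": 0,"spin": 0,"grip": -1}])

```text
t: 10.48
tool_pos: [0.4771, 0.1331, 0.1109]
tool_rot: [0.934, 0.356, 0.002, -0.011]
wrist_force: [-0.4, -0.3, -0.2]
gripper_width: 0.0852
gripper_force: 0.0
```

move_arm(deltas=[{"tx": 0,"ty": 0,"tz": -2,"spin": 0,"grip": -1},{"tx": 0,"ty": 0,"tz": -5,"spin": 0,"grip": -1},{"tx": 0,"ty": 0,"tz": -8,"spin": 0,"grip": -1},{"tx": 0,"ty": 0,"tz": -11,"spin": 0,"grip": -1},{"tx": 0,"ty": 0,"tz": -11,"spin": 0,"grip": 0.5},{"tx": 0,"ty": 0,"tz": -11,"spin": 0,"grip": 1},{"tx": 0,"ty": 0,"tz": -11,"spin": 0,"grip": 1},{"tx": 0,"ty": 0,"tz": -11,"spin": 0,"grip": 1},{"tx": 0,"ty": 0,"tz": -11,"spin": 0,"grip": 1}])

```text
t: 11.6
tool_pos: [0.4774, 0.1305, 0.2204]
tool_rot: [0.934, 0.356, 0.001, -0.012]
wrist_force: [-0.5, -0.1, 0.5]
gripper_width: -0.0
gripper_force: 0.0
```

```bash
python3 look.py pics/p4.png; python3 - <<'E'
from cell import eyes
from h import *
f=eyes.grab_frame('scene')
b,s=blob(f,(0,150,60),(6,255,255),(290,140,340,200));print(b,s)
for z in (.140,.143,.146): print(z,plane(f,*b,z)[:2])
E
```

```text
[0.4775257 0.1305737 0.2205212] [-0.94227246  0.87657762 -1.07819814] [[0.746, 0.666, -0.006], [0.666, -0.746, 0.022], [0.011, -0.021, -1.0]]
389 250
390 233
397 140
400 93
378 400
[314.         164.08695652] [21 21  7  8 46]
0.14 [0.47669371 0.13211638]
0.143 [0.47895306 0.13061848]
0.146 [0.48121242 0.12912057]
```

View pics/p4.png

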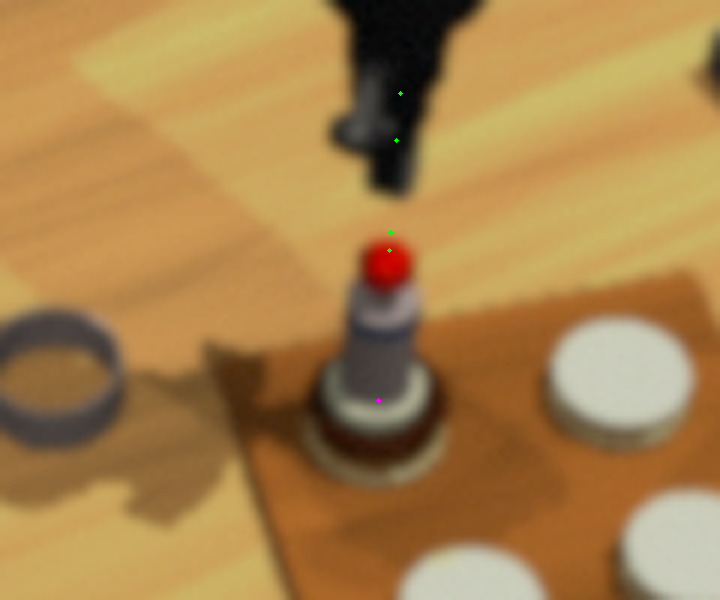

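The press stands upright on the centre of the lid with the knob at crop (387,265) and the fingers shut above it. Now I'll lower onto the knob in watched steps.

move_arm(deltas=[{"tx": 0,"ty": 0,"tz": 2,"spin": 0,"grip": 1},{"tx": 0,"ty": 0,"tz": 3.5,"spin": 0,"grip": 1},{"tx": 0,"ty": 0,"tz": 4.3,"spin": 0,"grip": 1},{"tx": 0,"ty": 0,"tz": 4.6,"spin": 0,"grip": 1},{"tx": 0,"ty": 0,"tz": 4.8,"spin": 0,"grip": 1},{"tx": 0,"ty": 0,"tz": 5.0,"spin": 0,"grip": 1},{"tx": 0,"ty": 0,"tz": 5.0,"spin": 0,"grip": 1}])

```text
t: 12.58
tool_pos: [0.4779, 0.1318, 0.1715]
tool_rot: [0.934, 0.356, 0.002, -0.011]
wrist_force: [-0.3, 0.3, 3.8]
gripper_width: 0.0001
gripper_force: 2.1
```

move_arm(deltas=[{"tx": 0,"ty": 0,"tz": 0.1,"spin": 0,"grip": 1},{"tx": 0,"ty": 0,"tz": 0.2,"spin": 0,"grip": 1},{"tx": 0,"ty": 0,"tz": 0.3,"spin": 0,"grip": 1},{"tx": 0,"ty": 0,"tz": 0.4,"spin": 0,"grip": 1},{"tx": 0,"ty": 0,"tz": 0.4,"spin": 0,"grip": 1}])

```text
t: 13.2
tool_pos: [0.4777, 0.1318, 0.167]
tool_rot: [0.934, 0.356, 0.002, -0.011]
wrist_force: [0.3, -1.0, 5.3]
gripper_width: 0.0
gripper_force: 2.6
```

move_arm(deltas=[{"tx": 0,"ty": 0,"tz": 0.1,"spin": 0,"grip": 1},{"tx": 0,"ty": 0,"tz": 0.2,"spin": 0,"grip": 1},{"tx": 0,"ty": 0,"tz": 0.3,"spin": 0,"grip": 1},{"tx": 0,"ty": 0,"tz": 0.4,"spin": 0,"grip": 1},{"tx": 0,"ty": 0,"tz": 0.5,"spin": 0,"grip": 1},{"tx": 0,"ty": 0,"tz": 0.5,"spin": 0,"grip": 1}])

```text
t: 13.95
tool_pos: [0.4776, 0.1319, 0.162]
tool_rot: [0.934, 0.356, 0.002, -0.011]
wrist_force: [1.1, -1.4, 5.3]
gripper_width: -0.0002
gripper_force: 2.6
```

move_arm(deltas=[{"tx": 0,"ty": 0,"tz": 0.05,"spin": 0,"grip": 1},{"tx": 0,"ty": 0,"tz": 0.1,"spin": 0,"grip": 1},{"tx": 0,"ty": 0,"tz": 0.15,"spin": 0,"grip": 1},{"tx": 0,"ty": 0,"tz": 0.2,"spin": 0,"grip": 1},{"tx": 0,"ty": 0,"tz": 0.2,"spin": 0,"grip": 1}])

```text
t: 14.58
tool_pos: [0.4777, 0.132, 0.1601]
tool_rot: [0.934, 0.356, 0.002, -0.011]
wrist_force: [-0.2, -1.7, 5.1]
gripper_width: -0.0
gripper_force: 2.8
```

move_arm(deltas=[{"tx": 0,"ty": 0,"tz": 0.1,"spin": 0,"grip": 1},{"tx": 0,"ty": 0,"tz": 0.15,"spin": 0,"grip": 1},{"tx": 0,"ty": 0,"tz": 0.2,"spin": 0,"grip": 1},{"tx": 0,"ty": 0,"tz": 0.25,"spin": 0,"grip": 1},{"tx": 0,"ty": 0,"tz": 0.3,"spin": 0,"grip": 1},{"tx": 0,"ty": 0,"tz": 0.3,"spin": 0,"grip": 1}])

```text
t: 15.32
tool_pos: [0.4778, 0.132, 0.1572]
tool_rot: [0.934, 0.356, 0.002, -0.011]
wrist_force: [-0.1, -1.0, 6.4]
gripper_width: 0.0002
gripper_force: 3.3
```

move_arm(deltas=[{"tx": 0,"ty": 0,"tz": 0.05,"spin": 0,"grip": 1},{"tx": 0,"ty": 0,"tz": 0.1,"spin": 0,"grip": 1},{"tx": 0,"ty": 0,"tz": 0.15,"spin": 0,"grip": 1},{"tx": 0,"ty": 0,"tz": 0.2,"spin": 0,"grip": 1},{"tx": 0,"ty": 0,"tz": 0.2,"spin": 0,"grip": 1}])

```text
t: 15.95
tool_pos: [0.4778, 0.1321, 0.1553]
tool_rot: [0.934, 0.356, 0.002, -0.011]
wrist_force: [-1.2, -0.6, 6.8]
gripper_width: 0.0003
gripper_force: 3.6
```

move_arm(deltas=[{"tx": 0,"ty": 0,"tz": 0.1,"spin": 0,"grip": 1},{"tx": 0,"ty": 0,"tz": 0.2,"spin": 0,"grip": 1},{"tx": 0,"ty": 0,"tz": 0.3,"spin": 0,"grip": 1},{"tx": 0,"ty": 0,"tz": 0.4,"spin": 0,"grip": 1},{"tx": 0,"ty": 0,"tz": 0.4,"spin": 0,"grip": 1}])

```text
t: 16.58
tool_pos: [0.4779, 0.1321, 0.1514]
tool_rot: [0.934, 0.356, 0.002, -0.011]
wrist_force: [-0.3, -1.6, 8.7]
gripper_width: -0.0001
gripper_force: 4.2
```

move_arm(deltas=[{"tx": 0,"ty": 0,"tz": 0.05,"spin": 0,"grip": 1},{"tx": 0,"ty": 0,"tz": 0.1,"spin": 0,"grip": 1},{"tx": 0,"ty": 0,"tz": 0.1,"spin": 0,"grip": 1}])

```text
t: 16.95
tool_pos: [0.4779, 0.1322, 0.1505]
tool_rot: [0.934, 0.356, 0.002, -0.011]
wrist_force: [-0.1, -0.6, 8.3]
gripper_width: 0.0003
gripper_force: 4.3
```

move_arm(deltas=[{"tx": 0,"ty": 0,"tz": 0.04,"spin": 0,"grip": 1},{"tx": 0,"ty": 0,"tz": 0.08,"spin": 0,"grip": 1},{"tx": 0,"ty": 0,"tz": 0.08,"spin": 0,"grip": 1}])

```text
t: 17.32
tool_pos: [0.4781, 0.1322, 0.15]
tool_rot: [0.934, 0.356, 0.003, -0.011]
wrist_force: [-0.5, -1.4, 10.9]
gripper_width: 0.0002
gripper_force: 5.3
```

move_arm(deltas=[{"tx": 0,"ty": 0,"tz": 0.03,"spin": 0,"grip": 1},{"tx": 0,"ty": 0,"tz": 0.03,"spin": 0,"grip": 1}])

```text
t: 17.58
tool_pos: [0.4783, 0.1322, 0.15]
tool_rot: [0.934, 0.356, 0.003, -0.011]
wrist_force: [-1.1, -0.9, 12.8]
gripper_width: 0.0
gripper_force: 6.2
```

Force has climbed past 9 N and z no longer changes, so the knob is at its stop. I'll press slightly more, hold, then retreat.

move_arm(deltas=[{"tx": 0,"ty": 0,"tz": 0.03,"spin": 0,"grip": 1},{"tx": 0,"ty": 0,"tz": 0.03,"spin": 0,"grip": 1},{"tx": 0,"ty": 0,"tz": 0.03,"spin": 0,"grip": 1}])

```text
t: 17.95
tool_pos: [0.4784, 0.1323, 0.1499]
tool_rot: [0.934, 0.356, 0.003, -0.011]
wrist_force: [-1.8, -1.4, 13.8]
gripper_width: -0.0003
gripper_force: 7.1
```

move_arm(deltas=[{"tx": 0,"ty": 0,"tz": -0.3,"spin": 0,"grip": 1},{"tx": 0,"ty": 0,"tz": -0.7,"spin": 0,"grip": 1},{"tx": 0,"ty": 0,"tz": -1.1,"spin": 0,"grip": 1},{"tx": 0,"ty": 0,"tz": -1.5,"spin": 0,"grip": 1},{"tx": 0,"ty": 0,"tz": -2,"spin": 0,"grip": 1},{"tx": 0,"ty": 0,"tz": -4,"spin": 0,"grip": 1},{"tx": 0,"ty": 0,"tz": -8,"spin": 0,"grip": 1},{"tx": 0,"ty": 0,"tz": -10,"spin": 0,"grip": 1},{"tx": 0,"ty": 0,"tz": -10,"spin": 0,"grip": 1},{"tx": 0,"ty": 0,"tz": -10,"spin": 0,"grip": 1}])

```text
t: 19.2
tool_pos: [0.4771, 0.1298, 0.2471]
tool_rot: [0.934, 0.356, 0.001, -0.012]
wrist_force: [0.6, -0.1, -0.4]
gripper_width: 0.0001
gripper_force: 0.0
```

```bash
python3 look.py pics/p5.png
```

```text
[0.47693345 0.1297913  0.24695824] [-0.25281626 -0.27684494  0.00844692] [[0.746, 0.666, -0.008], [0.666, -0.746, 0.022], [0.009, -0.021, -1.0]]
390 211
392 193
398 98
402 49
378 400
```

View pics/p5.png

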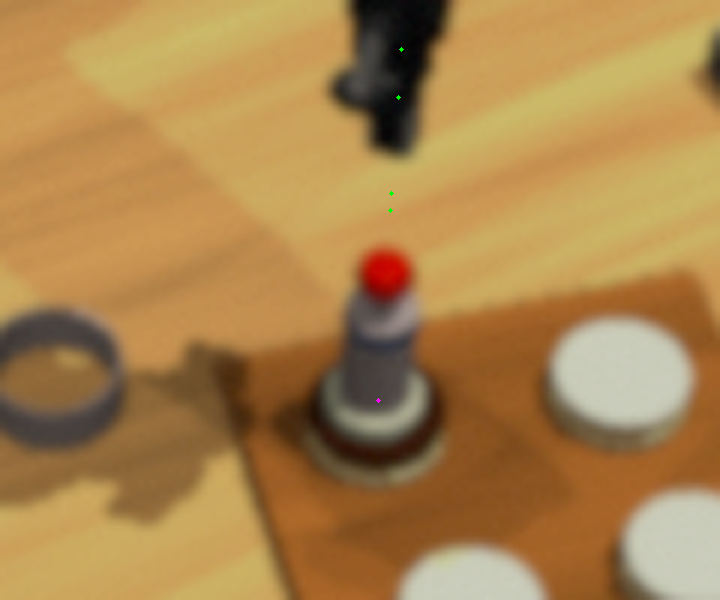

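The press stands upright and centred on the lid. The knob at crop (386,273) has sprung back up, the lid has sunk a few mm, and the arm is clear.

```bash
python3 -c "
from cell import job;print(job.close_job())"
```

```text
the job is handed in; nothing more can be done
None
```

I handed the job in at about 19 s: the press stands upright in the middle of the cocoa biscuit with its knob sprung back up, after a push to the stop at about 14 N (limit 35 N), and nothing else looked moved; the judge gave no verdict.

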